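Start the reference stage and hold the setting square in its corner

ROBOT

A 7-joint arm with a two-finger parallel gripper is mounted at the origin on a cart in front of the work surface, level with it; the furniture and walls round the work are solid. World frame = base frame: x ahead of the robot, y to its left, z up, the work surface at z = 0. Lengths are in mm, angles in degrees, forces in N, time in s.
With the tool pointing down it reaches from about 425 to 800 mm from the base axis. Payload 8.3 kg.
Tool frame: the origin (TCP) lies midway between the tips of the shut fingers; the grasp point (between the pads) lies behind it (r.tcp_to_grasp is the x of the grasp point in the tool frame, in mm); x points along the fingers, y is the direction in which the jaws open and shut, and the axes are right-handed (so a half turn about x gives the same grasp; the last joint's range is limited). The gripper opens to 85 mm and grips with 20 to 120 N. Pads are 22 mm wide; open, the fingers measure 114 mm over their backs; the gripper's body (76 mm by 85 mm) begins 54 mm behind the grasp point. The pads swing forward as they close: fully open they stand 13 mm farther back than shut.
Start: joints at [69.047, 21.967, 0.94, 78.501, -0.361, 79.538, -2.664], TCP at [186.409, -596.536, 231.279] pointing down, gripper open.
Joint ranges: [-169.22, 169.22], [-14.56, 117.87], [-87.37, 89.26], [10.42, 133.3], [-82.24, 262.24], [0.94, 117.77], [-172.7, 172.7]. Speed limits (degrees/s): [136.94, 136.94, 172.46, 172.46, 180, 180, 180].

INTERFACE

Orientations are given as [roll, pitch, yaw] about the fixed x, y, z axes, in that order (R = Rz(yaw) Ry(pitch) Rx(roll)).
In Python, from station import r gives the robot as it stands.
- The arm moves only by the tool jog_arm, never from a script. Its argument "deltas" is a list that holds one entry, the list of rows, each a list of 7 numbers: the shift along the tool's x, y, z in m, then the turn, a rotation vector about the tool's x, y, z in rad, then the opening, from 0 (shut) to 1 (fully open). A call has 1 to 8 rows; each row shifts and turns the commanded pose from where the row before left it, along the tool's axes as they then stand; what a row does not reach is not made up. A row lasts 1/10 s, in which the tool goes at most 50 mm and 8.59 degrees, less where a joint would pass 70% of its speed; a pose out of reach is approached as far as the arm can. A call with a gripper value outside its range is refused whole. The fingers move at their own pace and stop on an object; "newtons" is the grip in N (left out, the last holds). Time passes only in rows, so rows that do not move let the fingers close. It gives the time, the measured TCP pose, the force and the opening at its end, in the units of the state.
- r.sense(): the state, without advancing time (a new reading comes with each control period).
- r.capture(name): name is "scene" or "top"; returns the picture (420x560x3 uint8, red, green, blue); there is no depth.
- r.camera_model(name): a dict with "intrinsics" (3x3 intrinsics, pixels), "camera_from_world" (4x4, takes a point from world to camera coordinates). Camera axes: x right, y down, z forward; pixel columns grow to the right and rows downward; lengths in mm; the calibration is good to about 2 mm. A picture is of the moment at which its call begins. camera_model takes no time and is no camera call.
- r.job_done(): hands the job in, once; it reports no verdict.
The state is a dict: "time": time; "q": joint angles; "qd": joint speeds; "tau": joint torques, N m; "ee_pos": TCP position; "tcp_rot": TCP orientation; "ft_force": force on the tool from outside, world axes, zero at the start; "moment": the same for the moment, N m; "width": finger opening in mm.
Only numpy, scipy, OpenCV 4.12 (cv2) and the standard library are available. Lean on these libraries where they do the work, as an engineer would, in place of code of your own. Each camera call takes 0.05 s, during which the arm holds its last target.

TASK

Get the reference stage ready by pressing the three keys of its console one at a time: the large, then the medium, then the small one. Then take the L-shaped setting square by its knob, lay it flat on the stage and press it into the corner until both of its outer edges touch the two fences along their length, and finish still gripping it and pressing it squarely against both fences (do not let go). Leave the clear reagent bottle and the black stopper that stand near the stage where they are.

Things in the scene. Friction and masses are not known exactly. Their poses are not given: they have to be found in the camera images.
- stage: Fixed aluminium reference stage: plate 170 x 170 mm, top 10 mm above its origin (centre of its underside, on the worktop). Two steel fences, 14 mm thick and 14 mm high above the plate, stand along its +x and +y edges; their inner faces, the planes x = +68 mm and y = +68 mm of this frame, form an inside corner open to -x and -y.
- fence_x: The fence along the stage's +x edge, 118 mm long in the stage's y; fixed to the stage. Origin: centre of its underside, on the plate. Its working face is 7 mm from there towards the stage's -x.
- fence_y: The fence along the stage's +y edge, 118 mm long in the stage's x; fixed to the stage. Origin: centre of its underside, on the plate. Its working face is 7 mm from there towards the stage's -y.
- stage_corner (a point): The point on the plate's top where the two fence faces would meet (68, 68, 10 mm in the stage frame). The fences stop 8 mm short of it, so the corner itself is relieved. Stage, fences and square are ground smooth and slide easily on one another (friction about 0.25).
- square: Loose L-shaped steel setting square, flat on the worktop, 0.28 kg. Plate 8 mm thick; legs 115 mm long outside, 28 mm wide. Origin: on the underside below the axis of its upright round black knob. Outer faces: the planes x = +42 mm and y = +42 mm of this frame; the legs run from there to -73 mm. Seated, its axes are parallel to the stage's and its origin is at (26, 26, 10) mm in the stage frame.
- square_knob (a point): On the axis of the square's knob, 34 mm above the underside: the height to grip. The knob is a cylinder of diameter 26 mm, from 12 to 53 mm above the underside, gripped from above in any direction.
- square_corner (a point): Outer corner of the square, at its underside (42, 42, 0 mm in the square's frame).
- console: Fixed grey key console, 70 x 172 mm, top 30 mm above its origin (centre of its underside); its three keys stand 50 mm apart in a row along its y, in any order.
- key_large (a joint): Travel of the large spring key, pressed straight down: 0 up, 0.006 m fully down (takes about 4 N; springs back); over 4 mm counts as pressed.
- key_large_top (a point): Centre of the top of the large round white key, cap diameter 34 mm, standing 6 mm proud of its round grey housing (50 mm across, 12 mm high, on the console); moves with the key.
- key_medium (a joint): Travel of the medium spring key, pressed straight down: 0 up, 0.006 m fully down (takes about 4 N; springs back); over 4 mm counts as pressed.
- key_medium_top (a point): Centre of the top of the medium round white key, cap diameter 26 mm, standing 6 mm proud of its round grey housing (42 mm across, 12 mm high, on the console); moves with the key.
- key_small (a joint): Travel of the small spring key, pressed straight down: 0 up, 0.006 m fully down (takes about 4 N; springs back); over 4 mm counts as pressed.
- key_small_top (a point): Centre of the top of the small round white key, cap diameter 18 mm, standing 6 mm proud of its round grey housing (34 mm across, 12 mm high, on the console); moves with the key.
- reagent_bottle: Bystander, loose: clear stoppered reagent bottle, 46 mm across, 89 mm tall; origin at the centre of its underside.
- stopper: Bystander, loose: black tapered rubber stopper, 35 mm across, 30 mm tall; origin at the centre of its underside.

How it is judged (in metres and radians):
On the way, in this order (a step that is already met when the one before it is completed fails the run):
1. the large key is pressed, the other two are up (value of joint key_large above 0.004 m and value of joint each of key_medium, key_small below 0.0015 m), for 0.05 s.
2. the medium key is pressed, the other two are up (value of joint each of key_large, key_small below 0.0015 m and value of joint key_medium above 0.004 m), for 0.05 s.
3. the small key is pressed, the other two are up (value of joint each of key_large, key_medium below 0.0015 m and value of joint key_small above 0.004 m), for 0.05 s.
4. the square lies flat on the stage, held by the gripper and pressed against both fences (contact force between square and fence_x above 1 N and contact force between square and fence_y above 1 N and angle between the x axis of square and the x axis of stage, either way round below 0.025 rad and x of square_corner in the frame of stage between 0.0655 and 0.0705 m and y of square_corner in the frame of stage between 0.0655 and 0.0705 m and z of square_corner in the frame of stage below 0.014 m and angle between square's own z axis and vertical below 0.04 rad and contact force between the fingers and square above 1 N and linear speed of square below 0.02 m/s), for 0.3 s.
At the end, for the whole second after the job is handed in: The gripper still holds the square, flat on the stage (within 4 mm and 0.04 rad), its outer corner within 2.5 mm of the fence faces, its edges parallel to them within 0.025 rad, pressing each fence with over 1 N, at rest; all keys are up (all of step 4 and value of joint each of key_large, key_medium, key_small below 0.0015 m); the arm keeps its last pose, push and grip.
It fails at once if the reagent bottle is shifted by over 20 mm (distance of reagent_bottle from where it was at the start of the episode above 0.02 m).
It fails at once if the stopper is shifted by over 20 mm (distance of stopper from where it was at the start of the episode above 0.02 m).
It also fails if it takes over 67 s, if anything falls off the work surface, if the arm or the gripper's body presses on something with over 40 N, if the wrist force passes 120 N, or if a joint passes its speed limit or range.

## Working session

There is one attempt and no reset: what is moved stays moved. The work goes in short steps, Python scripts to look and compute and a tool call to move; the robot and the scene stay as the last step left them, time stands still between calls to the robot, and variables do not carry over. Pictures are saved under pics/ and viewed, and the job is handed in when it is done.

Besides the shell and the picture viewer there is one more tool, called as a command line: name --argument value ..., lists and objects as JSON in quotes. jog_arm: Moves the arm, as the interface text tells. Its arguments: {"type":"object","properties":{"deltas":{"type":"array","items":{"type":"array","items":{"type":"array","items":{"type":"number"}}}},"newtons":{"type":"number"}},"required":["deltas"]}

```bash
ls; mkdir -p pics
python3 - <<'E'
from station import r
import cv2
for n in("scene","top"):
    cv2.imwrite(f"pics/{n}0.png",r.capture(n)[:,:,::-1]); m=r.camera_model(n); print(n,m)
print(r.sense(), r.tcp_to_grasp)
E
```

```text
pics
scene {'intrinsics': array([[430.96775342,   0.        , 272.254179  ],
       [  0.        , 430.96775342, 206.70284127],
       [  0.        ,   0.        ,   1.        ]]), 'camera_from_world': array([[-4.69834054e-01, -8.82425226e-01, -2.41180756e-02,
         2.58934973e+02],
       [-4.45533343e-01,  2.60626738e-01, -8.56489196e-01,
         2.24741776e+02],
       [ 7.62073488e-01, -3.91662385e-01, -5.15601178e-01,
         9.02938811e+02],
       [ 0.00000000e+00,  0.00000000e+00,  0.00000000e+00,
         1.00000000e+00]])}
top {'intrinsics': array([[524.82090749,   0.        , 273.65886456],
       [  0.        , 524.82090749, 204.15057078],
       [  0.        ,   0.        ,   1.        ]]), 'camera_from_world': array([[-1.35242800e-02, -9.99894485e-01, -5.30209734e-03,
         4.98936816e+01],
       [-9.90382282e-01,  1.41254521e-02, -1.37635051e-01,
         4.75730316e+02],
       [ 1.37695423e-01,  3.38968829e-03, -9.90468819e-01,
         1.49046891e+03],
       [ 0.00000000e+00,  0.00000000e+00,  0.00000000e+00,
         1.00000000e+00]])}
{'time': 0.1, 'q': array([69.04740068, 22.01112435,  0.93795043, 78.55344784, -0.36174275,
       79.53792156, -2.6664797 ]), 'qd': array([-0.12141492, -0.01843843, -0.00705377, -0.08778645,  0.00727912,
        0.03715251, -0.00462053]), 'tau': array([ 2.92693701e-03, -6.29140949e+01,  8.47869460e-01, -3.72759426e+01,
        1.69822457e-02,  1.05019310e-02, -4.68128712e-05]), 'ee_pos': array([ 186.27928504, -596.13382447,  230.38585509]), 'tcp_rot': array([-89.68803079,  89.9002907 , 107.66219101]), 'ft_force': array([-1.0391501 , -0.59003533,  0.06854367]), 'moment': array([-0.0288251 ,  0.02647506,  0.03727479]), 'width': 85.38939885802067} -18.700000000000003
```

View pics/scene0.png

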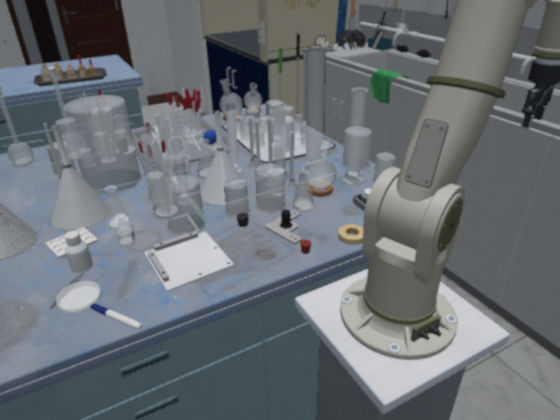

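View pics/top0.png

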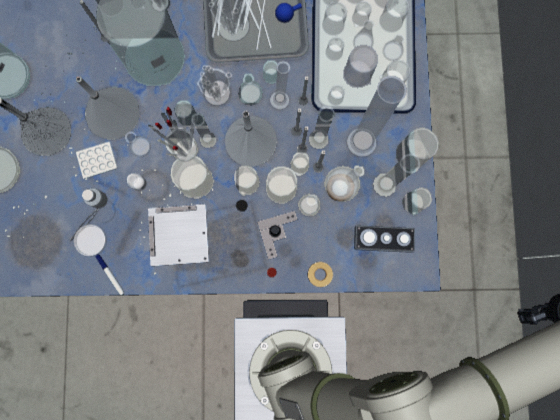

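Run:
```python
import cv2
t=cv2.imread("pics/top0.png")
a=cv2.resize(t[160:290,120:320],None,fx=4,fy=4,interpolation=cv2.INTER_CUBIC);cv2.imwrite("pics/z1.png",a)
a=cv2.resize(t[215:260,345:425],None,fx=8,fy=8,interpolation=cv2.INTER_CUBIC);cv2.imwrite("pics/z2.png",a)
s=cv2.imread("pics/scene0.png")
a=cv2.resize(s[190:290,120:320],None,fx=4,fy=4,interpolation=cv2.INTER_CUBIC);cv2.imwrite("pics/z3.png",a)
```

```text
(no output)
```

View pics/z1.png

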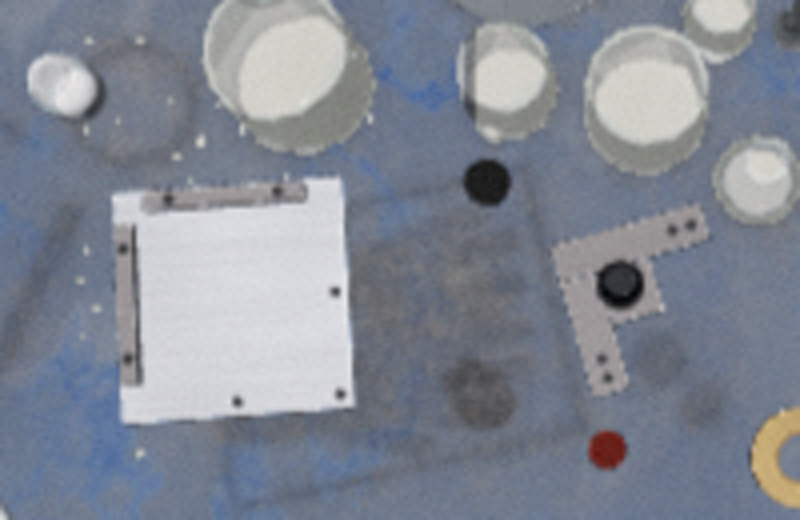

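View pics/z2.png

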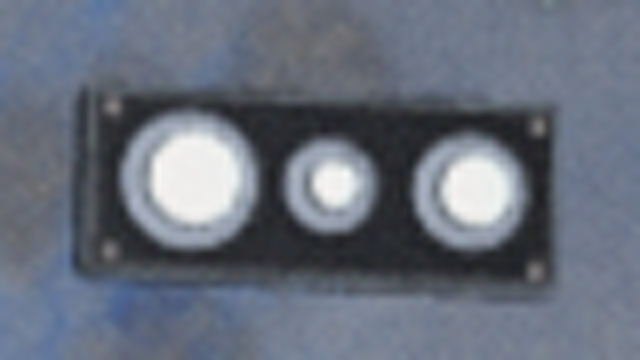

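View pics/z3.png

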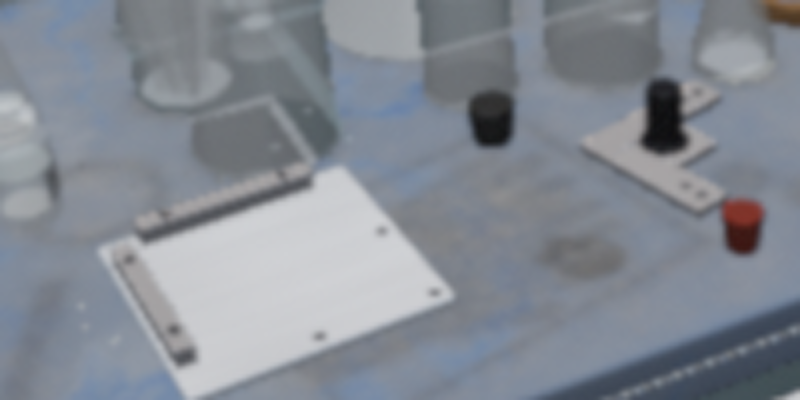

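```bash
cat > h.py <<'E'
import numpy as np, cv2
from scipy.spatial.transform import Rotation as Ro
from station import r
def ray(n,uv,z):
    m=r.camera_model(n);K=m["intrinsics"];T=m["camera_from_world"];R=T[:3,:3];c=-R.T@T[:3,3]
    uv=np.atleast_2d(np.array(uv,float));d=(R.T@np.linalg.inv(K)@np.c_[uv,np.ones(len(uv))].T).T
    return c+d*((z-c[2])/d[:,2])[:,None]
def proj(n,P):
    m=r.camera_model(n);T=m["camera_from_world"];p=(T[:3,:3]@np.atleast_2d(P).T).T+T[:3,3];q=(m["intrinsics"]@p.T).T;return q[:,:2]/q[:,2:]
def tri(uvs):
    A=[];b=[]
    for n,uv in uvs:
        a=ray(n,uv,0)[0];d=ray(n,uv,100)[0]-a;d/=np.linalg.norm(d);P=np.eye(3)-np.outer(d,d);A.append(P);b.append(P@a)
    return np.linalg.lstsq(np.vstack(A),np.hstack(b),rcond=None)[0]
def R():
    return Ro.from_euler('xyz',r.sense()["tcp_rot"],degrees=True).as_matrix()
def go(p,yaw=None):
    """tool-frame delta in m to world TCP p; rotvec to make jaw axis (tool y) at world angle yaw (mod 180), tool down"""
    s=r.sense();Rm=R();d=Rm.T@(np.array(p)-s["ee_pos"])/1000
    print("pos",s["ee_pos"].round(2),"width",round(s["width"],1),"F",s["ft_force"].round(2),"t",s["time"])
    print("jaw yaw",np.degrees(np.arctan2(Rm[1,1],Rm[0,1])).round(2),"tilt x",Rm[:,0].round(4))
    print("delta tool m",d.round(4))
    if yaw is not None:
        best=None
        for k in(0,180):
            a=np.radians(yaw+k);x=np.array([0,0,-1.]);y=np.array([np.cos(a),np.sin(a),0]);G=np.c_[x,y,np.cross(x,y)]
            print("rotvec",k,Ro.from_matrix(Rm.T@G).as_rotvec().round(4))
E
python3 - <<'E'
from h import *
t=cv2.imread("pics/top0.png").astype(int)
g=t.min(2); 
m=np.zeros(g.shape,np.uint8);m[225:250,355:415]=(g[225:250,355:415]>205)
n,l,st,ce=cv2.connectedComponentsWithStats(m)
for i in range(1,n):
    if st[i,4]>8:
        ys,xs=np.where(l==i); w=g[ys,xs]-150; p=ray("top",ce[i],48)[0]
        print(st[i],ce[i].round(2),p.round(1),"r",np.linalg.norm(p[:2]))
# plate
m=np.zeros(g.shape,np.uint8);m[195:275,140:215]=(g[195:275,140:215]>175)
m=cv2.morphologyEx(m,cv2.MORPH_OPEN,np.ones((3,3)))
c=max(cv2.findContours(m,cv2.RETR_EXTERNAL,cv2.CHAIN_APPROX_NONE)[0],key=cv2.contourArea)
print("plate",cv2.minAreaRect(c),cv2.approxPolyDP(c,4,True).reshape(-1,2).tolist())
go([0,0,0])
E
```

```text
[364 232  11  11  95] [368.91 236.83] [ 376.5 -226.6   48. ] r 439.4479870775904
[384 235   5   6  21] [386.24 237.62] [ 373.6 -275.8   48. ] r 464.35865318781595
[401 235   8   8  52] [404.25 238.38] [ 370.7 -326.9   48. ] r 494.2282760658122
plate ((177.5879364013672, 234.9948272705078), (57.60630416870117, 57.8999137878418), 86.633544921875) [[204, 205], [186, 212], [157, 214], [148, 209], [155, 222], [156, 255], [150, 257], [151, 265], [177, 263], [178, 258], [183, 263], [203, 261]]
pos [ 186.28 -596.13  230.39] width 85.4 F [-1.04 -0.59  0.07] t 0.1
jaw yaw -72.65 tilt x [-5.0e-04  1.7e-03 -1.0e+00]
delta tool m [ 0.2315 -0.6242  0.    ]
```

```bash
cat > m1.py <<'E'
from h import *
t=cv2.imread("pics/top0.png")
def edge(sig,lo,hi,sub=None):
    # subpixel position of half-level crossing of 1d sig lo..hi
    s=sig[lo:hi+1].astype(float);a,b=s[0],s[-1];mid=(s.min()+s.max())/2
    k=np.where((s[:-1]-mid)*(s[1:]-mid)<=0)[0]
    if len(k)==0:return None
    k=k[0];return lo+k+(mid-s[k])/(s[k+1]-s[k])
red=t[:,:,2].astype(float)
def fit(P):
    P=np.array(P);c=np.median(P,0)
    vx,vy,x0,y0=cv2.fitLine(P.astype(np.float32),cv2.DIST_HUBER,0,.01,.01).ravel()
    return np.array([x0,y0]),np.array([vx,vy])
E={}
E['right']=[(edge(red[v],203,213),v) for v in range(212,255)]
E['bottom']=[(u,edge(red[:,u],258,270)) for u in range(158,200)]
E['left']=[(edge(red[v],143,153),v) for v in range(258,263)]+[(edge(red[v],143,153),v) for v in range(211,215)]
E['top']=[(u,edge(red[:,u],200,208)) for u in list(range(198,204))+list(range(151,155))]
L={}
for k,P in E.items():
    P=[p for p in P if None not in p]
    W=ray("top",P,10)[:,:2]; p,d=fit(W); L[k]=(p,d)
    res=np.abs((W-p)@np.array([-d[1],d[0]])).mean()
    print(k,len(P),p.round(1),np.degrees(np.arctan2(d[1],d[0])).round(2),"res",res.round(2))
def X(a,b):
    (p,d),(q,e)=L[a],L[b];s=np.linalg.solve(np.c_[d,-e],q-p);return p+s[0]*d
c={}
for a in('top','bottom'):
    for b in('left','right'):
        c[a+b]=X(a,b);print(a,b,c[a+b].round(1))
print("w",np.linalg.norm(c['bottomleft']-c['bottomright']),np.linalg.norm(c['topright']-c['bottomright']),"ctr",np.mean(list(c.values()),0))
# square
hsv=cv2.cvtColor(t,cv2.COLOR_BGR2HSV)
sq=t[205:265,255:302].astype(int)
m=((sq[:,:,0]-sq[:,:,2]<8)&(sq[:,:,2]>95)).astype(np.uint8)
cv2.imwrite("pics/sqm.png",cv2.resize(m*255,None,fx=8,fy=8,interpolation=0))
dk=(t[215:245,262:290].max(2)<50).astype(np.uint8)
n,l,st,ce=cv2.connectedComponentsWithStats(dk);i=1+np.argmax(st[1:,4]);uv=ce[i]+[262,215];print("knob top",uv,st[i],ray("top",uv,53),ray("top",uv,34))
E
python3 m1.py
```

```text
right 43 [397.  240.9] 3.53 res 0.68
bottom 42 [309.7 321.4] -86.88 res 1.35
left 9 [382.7 409.9] 3.4 res 0.18
top 10 [480.2 315.7] -87.13 res 0.24
top left [475.2 415.4]
top right [483.6 246.2]
bottom left [305.2 405.3]
bottom right [314.4 235.8]
w 169.75803 169.56213 ctr [394.6008  325.64813]
knob top [274.32 231.48] [ 8 11 11 11 50] [[395.11319584  42.39333806  53.        ]] [[396.75306409  42.4479141   34.        ]]
```

View pics/sqm.png

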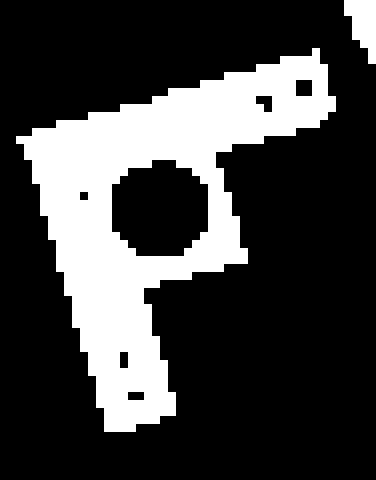

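```bash
cat > m2.py <<'E'
from m1 import *
M=np.zeros(t.shape[:2],np.uint8);M[205:265,255:302]=m; 
n,l,st,ce=cv2.connectedComponentsWithStats(M);M=(l==1+np.argmax(st[1:,4]))
top=[(u,np.where(M[:,u])[0][0]-.5) for u in range(259,293)]
left=[(np.where(M[v])[0][0]-.5,v) for v in range(226,256)]
q={}
for k,P in(('top',top),('left',left)):
    W=ray("top",P,8)[:,:2];p,d=fit(W);L['s'+k]=(p,d);print('sq',k,p.round(1),np.degrees(np.arctan2(d[1],d[0])).round(2))
C=X('stop','sleft');a=L['stop'][1];b=L['sleft'][1]
y1=np.degrees(np.arctan2(a[1],a[0]));y2=np.degrees(np.arctan2(b[1],b[0]))
f=lambda v:((v+45)%90)-45
yaw=(f(y1)+f(y2))/2;print("corner",C,"yaws",f(y1),f(y2))
Rz=Ro.from_euler('z',yaw,degrees=True).as_matrix()[:2,:2];print("sq origin",C+Rz@[-42,-42],yaw)
# knob in scene
s=cv2.imread("pics/scene0.png");dk=(s[205:235,275:298].max(2)<55).astype(np.uint8)
n,l,st,ce=cv2.connectedComponentsWithStats(dk);i=1+np.argmax(st[1:,4]);print("scene knob",st[i],ce[i]+[275,205])
o=C+Rz@[-42,-42]
for z in(12,34,53):print(z,proj("scene",[*o,z]),proj("top",[*o,z]))
E
python3 m2.py|tail -8
```

```text
sq top [444.3  38.2] -74.67
sq left [357.3  72.7] 15.41
corner [429.453    92.55156] yaws 15.330231 15.412701
sq origin [400.08863622  40.92081311] 15.371466
scene knob [  6   6  10  17 129] [285.44186047 219.20155039]
12 [[284.8168412 223.7420942]] [[274.85735804 230.98199426]]
34 [[284.74346048 216.99127225]] [[274.83414225 230.31766703]]
53 [[284.67893576 211.05517625]] [[274.81354697 229.7283265 ]]
```

Run:
```python
from h import *
go([376.5,-226.6,90],-74.6)
```

```text
pos [ 186.28 -596.13  230.39] width 85.4 F [-1.04 -0.59  0.07] t 0.1
jaw yaw -72.65 tilt x [-5.0e-04  1.7e-03 -1.0e+00]
delta tool m [ 0.1409 -0.2957 -0.2918]
rotvec 0 [0.034  0.     0.0017]
rotvec 180 [-3.1076e+00 -2.7000e-03  1.0000e-04]
```

jog_arm --deltas '[[[0,-0.0185,-0.018,0,0,0,0],[0,-0.025,-0.025,0,0,0,0],[0,-0.025,-0.025,0,0,0,0],[0,-0.025,-0.025,0,0,0,0],[0.01,-0.025,-0.025,0,0,0,0],[0.01,-0.025,-0.025,0,0,0,0],[0.01,-0.025,-0.025,0,0,0,0],[0.01,-0.025,-0.025,0,0,0,0]]]' --newtons 40

```text
time: 0.9
ee_pos: [313.2, -352.7, 190.7]
tcp_rot: [-62.0, 90.0, 135.4]
ft_force: [0.6, -0.5, 0.1]
width: -0.1
```

Run:
```python
from h import *
go([376.5,-226.6,90],-74.6)
```

```text
pos [ 313.17 -352.73  190.67] width -0.1 F [ 0.61 -0.47  0.13] t 0.9
jaw yaw -72.65 tilt x [-3.e-04  3.e-04 -1.e+00]
delta tool m [ 0.1007 -0.1015 -0.0981]
rotvec 0 [0.034  0.0002 0.0004]
rotvec 180 [-3.1076e+00 -7.0000e-04  4.0000e-04]
```

jog_arm --deltas '[[[0.01,-0.02,-0.02,0,0,0,0],[0.02,-0.02,-0.02,0,0,0,0],[0.02,-0.02,-0.02,0,0,0,0],[0.02,-0.02,-0.02,0,0,0,0],[0.02,-0.01,-0.01,0.034,0,0,0],[0,0,0,0,0,0,0],[0,0,0,0,0,0,0]]]'

```text
time: 1.6
ee_pos: [371.6, -241.8, 101.4]
tcp_rot: [-39.5, 89.9, 156.0]
ft_force: [0.4, -0.6, 0.7]
width: 0.2
```

Run:
```python
from h import *
go([376.5,-226.6,60],-74.6)
cv2.imwrite("pics/t1.png",cv2.resize(r.capture("top")[180:300,320:460,::-1],None,fx=5,fy=5,interpolation=2))
cv2.imwrite("pics/s1.png",r.capture("scene")[:,:,::-1])
```

```text
pos [ 371.56 -241.8   101.35] width 0.2 F [ 0.36 -0.6   0.7 ] t 1.6
jaw yaw -74.53 tilt x [-9.e-04  4.e-04 -1.e+00]
delta tool m [ 0.0414 -0.0133 -0.0088]
rotvec 0 [0.0011 0.0008 0.0006]
rotvec 180 [-3.1405e+00 -1.0000e-03  1.2000e-03]
```

View pics/t1.png

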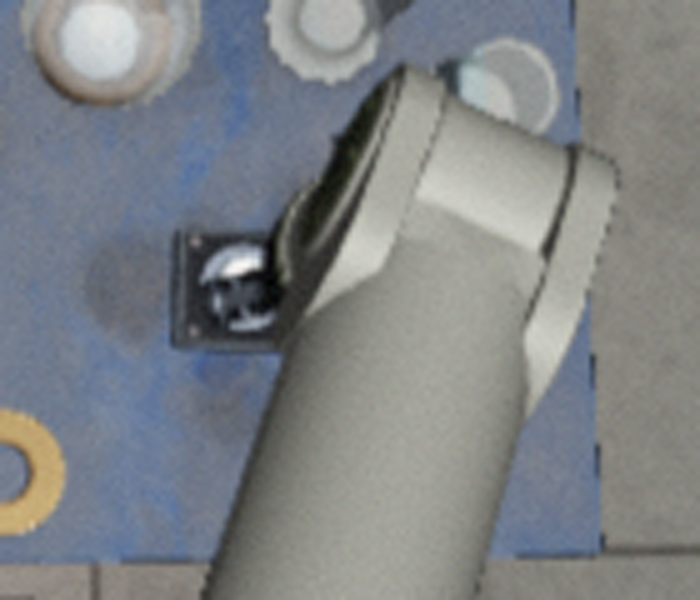

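The top view shows the fingertips right beside the large key, which is still partly visible at about (368,237).

jog_arm --deltas '[[[0.02,-0.013,-0.009,0,0,0,0],[0.02,0,0,0,0,0,0],[0,0,0,0,0,0,0],[0,0,0,0,0,0,0]]]'

```text
time: 2.1
ee_pos: [377.2, -227.7, 62.2]
tcp_rot: [118.8, 90.0, -45.8]
ft_force: [0.9, 0.1, 0.7]
width: -0.0
```

Run:
```python
from h import *
go([376.5,-226.6,42.5],-74.6)
```

```text
pos [ 377.16 -227.66   62.17] width -0.0 F [0.87 0.11 0.7 ] t 2.1
jaw yaw -74.67 tilt x [ 4.e-04 -4.e-04 -1.e+00]
delta tool m [ 0.0197 -0.0012  0.0004]
rotvec 0 [-0.0012 -0.0002 -0.0005]
rotvec 180 [ 3.1404e+00 -7.0000e-04  4.0000e-04]
```

jog_arm --deltas '[[[0.01,0,0,0,0,0,0],[0.008,0,0,0,0,0,0],[0.002,0,0,0,0,0,0],[0,0,0,0,0,0,0],[0,0,0,0,0,0,0]]]'

```text
time: 2.6
ee_pos: [378.6, -228.2, 45.2]
tcp_rot: [114.7, 89.7, -50.0]
ft_force: [-14.4, 6.8, 48.1]
width: 0.1
```

jog_arm --deltas '[[[-0.002,0,0,0,0,0,0],[0,0,0,0,0,0,0]]]'

```text
time: 2.8
ee_pos: [378.5, -228.1, 45.6]
tcp_rot: [120.7, 89.8, -43.9]
ft_force: [-7.0, 2.6, 25.1]
width: -0.0
```

jog_arm --deltas '[[[-0.002,0,0,0,0,0,0],[0,0,0,0,0,0,0]]]'

```text
time: 3.0
ee_pos: [378.3, -227.9, 46.4]
tcp_rot: [126.8, 89.8, -37.8]
ft_force: [0.9, -2.3, 3.2]
width: -0.0
```

jog_arm --deltas '[[[-0.002,0,0,0,0,0,0],[0,0,0,0,0,0,0]]]'

```text
time: 3.2
ee_pos: [377.7, -227.1, 47.7]
tcp_rot: [134.3, 89.9, -30.3]
ft_force: [1.0, -2.3, 2.0]
width: 0.1
```

jog_arm --deltas '[[[-0.002,0,0,0,0,0,0],[0,0,0,0,0,0,0]]]'

```text
time: 3.4
ee_pos: [377.2, -226.5, 49.3]
tcp_rot: [-84.9, 90.0, 110.5]
ft_force: [-0.2, -1.1, 1.8]
width: -0.1
```

jog_arm --deltas '[[[-0.002,0,0,0,0,0,0],[0,0,0,0,0,0,0]]]'

```text
time: 3.6
ee_pos: [376.9, -226.3, 51.2]
tcp_rot: [-56.2, 89.9, 139.2]
ft_force: [0.2, -0.6, 1.3]
width: -0.1
```

jog_arm --deltas '[[[-0.002,0,0,0,0,0,0],[0,0,0,0,0,0,0]]]'

```text
time: 3.8
ee_pos: [376.8, -226.3, 53.1]
tcp_rot: [-54.4, 89.9, 141.0]
ft_force: [-0.3, 0.8, -0.6]
width: 0.2
```

Run:
```python
from h import *
go([370.7,-326.9,62],-74.6)
```

```text
pos [ 376.82 -226.27   53.15] width 0.2 F [-0.25  0.77 -0.59] t 3.8
jaw yaw -74.59 tilt x [-8.e-04  6.e-04 -1.e+00]
delta tool m [-0.0089  0.0954  0.0326]
rotvec 0 [0.0002 0.0006 0.0008]
rotvec 180 [-3.1414e+00 -1.3000e-03  9.0000e-04]
```

jog_arm --deltas '[[[-0.009,0,0,0,0,0,0],[0,0.025,0.008,0,0,0,0],[0,0.025,0.008,0,0,0,0],[0,0.025,0.008,0,0,0,0],[0,0.0204,0.0086,0,0,0,0],[0,0,0,0,0,0,0],[0,0,0,0,0,0,0],[0,0,0,0,0,0,0]]]'

```text
time: 4.6
ee_pos: [371.4, -326.1, 62.4]
tcp_rot: [-101.4, 90.0, 94.1]
ft_force: [-0.5, -0.2, -0.1]
width: 0.2
```

Run:
```python
from h import *
go([370.7,-326.9,46],-74.6)
```

```text
pos [ 371.38 -326.1    62.4 ] width 0.2 F [-0.45 -0.21 -0.14] t 4.6
jaw yaw -74.53 tilt x [-1.e-04  8.e-04 -1.e+00]
delta tool m [0.0164 0.0006 0.0009]
rotvec 0 [ 0.0012 -0.0002  0.0008]
rotvec 180 [-3.1404e+00 -1.2000e-03 -2.0000e-04]
```

jog_arm --deltas '[[[0.01,0,0,0,0,0,0],[0.006,0,0,0,0,0,0],[0,0,0,0,0,0,0],[0,0,0,0,0,0,0]]]'

```text
time: 5.0
ee_pos: [371.7, -326.6, 46.2]
tcp_rot: [-164.1, 90.0, 31.4]
ft_force: [0.4, 1.4, 3.5]
width: -0.3
```

jog_arm --deltas '[[[0.001,0,0,0,0,0,0],[0,0,0,0,0,0,0]]]'

```text
time: 5.2
ee_pos: [371.8, -326.6, 45.9]
tcp_rot: [-178.9, 90.0, 16.6]
ft_force: [-1.0, 2.9, 12.2]
width: -0.2
```

jog_arm --deltas '[[[0.001,0,0,0,0,0,0],[0,0,0,0,0,0,0]]]'

```text
time: 5.4
ee_pos: [371.8, -326.7, 45.8]
tcp_rot: [150.0, 90.0, -14.5]
ft_force: [-4.8, 6.4, 22.2]
width: -0.1
```

jog_arm --deltas '[[[-0.01,0,0,0,0,0,0],[-0.008,0,0,0,0,0,0],[0,-0.024,-0.008,0,0,0,0],[0,-0.024,-0.008,0,0,0,0],[0,0,0,0,0,0,0],[0,0,0,0,0,0,0]]]'

```text
time: 6.0
ee_pos: [373.6, -276.5, 62.2]
tcp_rot: [-16.3, 90.0, 179.1]
ft_force: [-0.8, -0.3, 0.6]
width: -0.6
```

Run:
```python
from h import *
go([373.6,-276.2,46],-74.6)
```

```text
pos [ 373.63 -276.45   62.2 ] width -0.6 F [-0.84 -0.32  0.61] t 6.0
jaw yaw -74.53 tilt x [-4.e-04  0.e+00 -1.e+00]
delta tool m [ 0.0162 -0.0002 -0.    ]
rotvec 0 [0.0012 0.0004 0.0001]
rotvec 180 [-3.1403e+00 -2.0000e-04  6.0000e-04]
```

jog_arm --deltas '[[[0.01,0,0,0,0,0,0],[0.006,0,0,0,0,0,0],[0,0,0,0,0,0,0],[0,0,0,0,0,0,0]]]'

```text
time: 6.4
ee_pos: [373.8, -277.9, 46.1]
tcp_rot: [110.2, 90.0, -54.5]
ft_force: [0.3, -0.8, 5.3]
width: -0.3
```

jog_arm --deltas '[[[0.001,0,0,0,0,0,0],[0,0,0,0,0,0,0]]]'

```text
time: 6.6
ee_pos: [373.9, -277.9, 45.9]
tcp_rot: [99.9, 89.9, -64.7]
ft_force: [-2.5, 1.6, 13.9]
width: 0.1
```

jog_arm --deltas '[[[0.001,0,0,0,0,0,0],[0,0,0,0,0,0,0]]]'

```text
time: 6.8
ee_pos: [374.0, -278.0, 45.7]
tcp_rot: [97.2, 89.9, -67.5]
ft_force: [-6.9, 3.2, 23.3]
width: -0.2
```

jog_arm --deltas '[[[-0.02,0,0,0,0,0,0],[-0.02,0,0,0,0,0,0],[-0.02,0,0,0,0,0,0],[-0.02,0,0,0,0,0,0],[0,0,0,0,0,0,0],[0,0,0,0,0,0,0]]]'

```text
time: 7.4
ee_pos: [373.5, -277.0, 123.7]
tcp_rot: [-47.1, 90.0, 148.2]
ft_force: [-0.7, 0.8, -0.1]
width: -0.2
```

Run:
```python
from h import *
go([398.5,41.5,120],-74.6)
```

```text
pos [ 373.49 -277.03  123.69] width -0.2 F [-0.68  0.84 -0.15] t 7.4
jaw yaw -74.64 tilt x [-3.e-04  2.e-04 -1.e+00]
delta tool m [ 0.0037 -0.3005 -0.1085]
rotvec 0 [-0.0006  0.0002  0.0002]
rotvec 180 [ 3.141e+00  4.000e-04 -4.000e-04]
```

jog_arm --deltas '[[[0,-0.03,-0.0108,0,0,0,1],[0,-0.03,-0.0108,0,0,0,1],[0,-0.03,-0.0108,0,0,0,1],[0,-0.03,-0.0108,0,0,0,1],[0,-0.03,-0.0108,0,0,0,1],[0,-0.03,-0.0108,0,0,0,1],[0,0,0,0,0,0,1]]]'

```text
time: 8.1
ee_pos: [388.0, -82.0, 123.1]
tcp_rot: [-55.5, 89.9, 140.2]
ft_force: [0.6, -0.5, 0.6]
width: 85.5
```

Run:
```python
from h import *
go([398.5,41.5,120],-74.6)
print(r.sense()["q"])
```

```text
pos [387.96 -82.04 123.09] width 85.5 F [ 0.57 -0.54  0.65] t 8.1
jaw yaw -74.27 tilt x [-0.0019  0.0016 -1.    ]
delta tool m [ 0.0033 -0.1161 -0.0436]
rotvec 0 [0.0057 0.0014 0.002 ]
rotvec 180 [-3.1359e+00 -3.1000e-03  2.2000e-03]
[ 3.38749268e+01  1.98630741e-01 -2.62564726e+01  1.19010128e+02
  1.57098944e-02  6.09296546e+01 -6.66612275e+01]
```

jog_arm --deltas '[[[0,-0.03,-0.0108,0,0,0,1],[0,-0.03,-0.0108,0,0,0,1],[0,-0.03,-0.0108,0,0,0,1],[0,-0.026,-0.011,0,0,0,1],[0,0,0,0,0,0,1],[0,0,0,0,0,0,1]]]'

```text
time: 8.7
ee_pos: [399.0, 36.9, 123.4]
tcp_rot: [-23.4, 89.9, 172.0]
ft_force: [-1.0, -1.0, 0.4]
width: 85.5
```

Run:
```python
from h import *
go([398.5,41.5,75],-74.6)
print(r.sense()["q"])
cv2.imwrite("pics/s2.png",cv2.resize(r.capture("scene")[170:290,200:340,::-1],None,fx=5,fy=5,interpolation=2))
```

```text
pos [398.97  36.95 123.36] width 85.5 F [-1.04 -0.96  0.41] t 8.7
jaw yaw -74.56 tilt x [-1.9e-03  3.0e-04 -1.0e+00]
delta tool m [ 0.0484 -0.0045 -0.0008]
rotvec 0 [0.0008 0.0017 0.0007]
rotvec 180 [-3.1408e+00 -1.2000e-03  2.7000e-03]
[ 25.13765257   1.14066359 -34.87760253 118.183989     0.7084057
  60.98446578 -84.63482822]
```

View pics/s2.png

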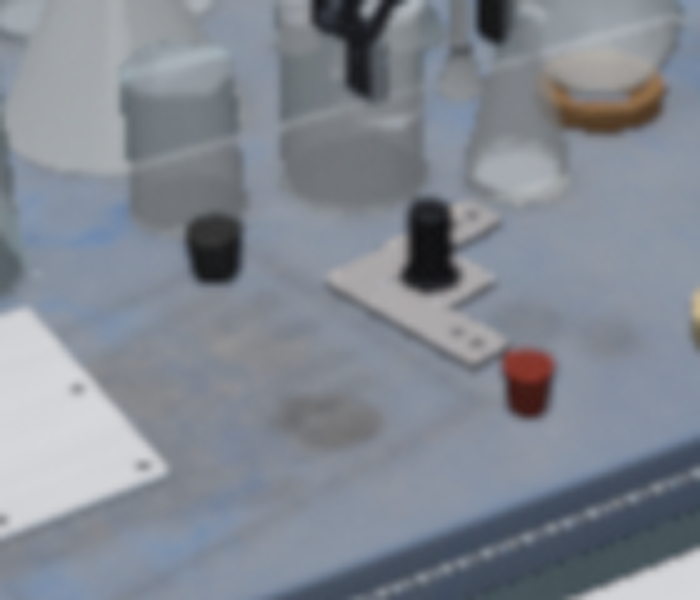

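The open fingers straddle the knob (knob at about (286,218) in the full scene image), well above it.

jog_arm --deltas '[[[0.01,-0.0045,-0.0008,0,0,0,1],[0.019,0,0,0,0,0,1],[0.019,0,0,0,0,0,1],[0,0,0,0,0,0,1],[0,0,0,0,0,0,1]]]'

```text
time: 9.25
ee_pos: [398.6, 41.6, 76.0]
tcp_rot: [-29.8, 89.9, 165.6]
ft_force: [-0.1, -0.8, 0.2]
width: 85.1
```

Run:
```python
from h import *
go([398.5,41.5,19],-74.6)
print(r.sense()["q"])
```

```text
pos [398.6   41.55  75.99] width 85.1 F [-0.1  -0.76  0.17] t 9.25
jaw yaw -74.65 tilt x [-1.5e-03  4.0e-04 -1.0e+00]
delta tool m [0.057  0.0001 0.    ]
rotvec 0 [-0.0008  0.0013  0.0008]
rotvec 180 [ 3.1408e+00  1.2000e-03 -2.1000e-03]
[ 23.91211166   5.49283029 -35.50479459 121.29679311   3.87469667
  54.36837559 -88.37868284]
```

Joints are fine; descend and watch force.

jog_arm --deltas '[[[0.015,0,0,0,0,0,1],[0.015,0,0,0,0,0,1],[0.014,0,0,0,0,0,1],[0,0,0,0,0,0,1],[0,0,0,0,0,0,1]]]'

```text
time: 9.75
ee_pos: [399.6, 41.9, 33.1]
tcp_rot: [179.1, 90.0, 14.4]
ft_force: [-0.1, -0.7, 0.4]
width: 85.4
```

jog_arm --deltas '[[[0.012,0,0,0,0,0,1],[0,0,0,0,0,0,1],[0,0,0,0,0,0,1]]]'

```text
time: 10.05
ee_pos: [398.9, 42.0, 20.3]
tcp_rot: [-30.3, 90.0, 165.1]
ft_force: [-0.1, 0.1, -0.3]
width: 85.3
```

Run:
```python
from h import *
go([398.5,41.5,19],-74.6)
print(r.sense()["q"])
cv2.imwrite("pics/s3.png",cv2.resize(r.capture("scene")[170:290,200:340,::-1],None,fx=5,fy=5,interpolation=2))
```

```text
pos [398.92  41.97  20.29] width 85.3 F [-0.06  0.1  -0.3 ] t 10.05
jaw yaw -74.59 tilt x [-4.e-04  1.e-04 -1.e+00]
delta tool m [0.0013 0.0003 0.0005]
rotvec 0 [0.0002 0.0003 0.0002]
rotvec 180 [-3.1414e+00 -3.0000e-04  5.0000e-04]
[ 22.00124738  11.6095455  -34.79074922 124.18019244   9.07522338
  46.62350614 -93.09009612]
```

View pics/s3.png

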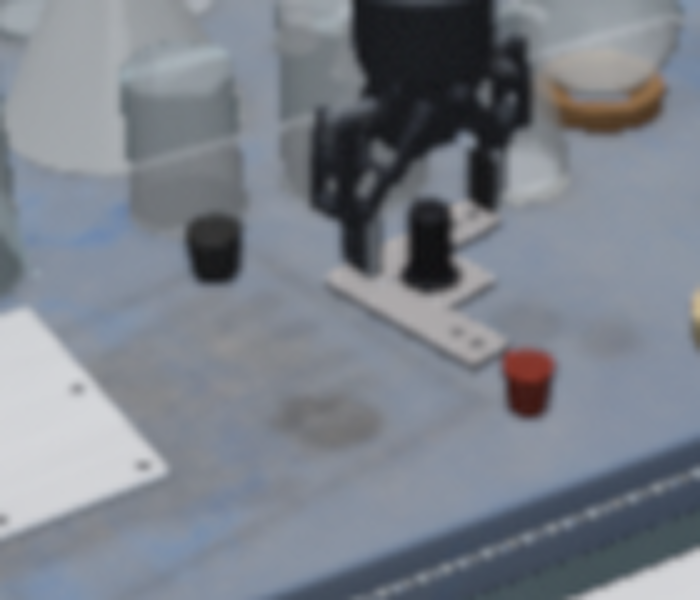

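The fingers stand on either side of the knob (knob at about (286,220)), clear of everything. Closing.

jog_arm --deltas '[[[0,0,0,0,0,0,0],[0,0,0,0,0,0,0],[0,0,0,0,0,0,0],[0,0,0,0,0,0,0],[0,0,0,0,0,0,0],[0,0,0,0,0,0,0]]]' --newtons 60

```text
time: 10.7
ee_pos: [399.3, 41.9, 20.7]
tcp_rot: [150.1, 90.0, -14.5]
ft_force: [-0.9, -0.1, 6.4]
width: 24.6
```

jog_arm --deltas '[[[-0.01,0,0,0,0,0,0],[-0.015,0,0,0,0,0,0],[-0.015,0,0,0,0,0,0],[-0.01,0,0,0,0,0,0],[0,0,0,0,0,0,0],[0,0,0,0,0,0,0]]]'

```text
time: 11.3
ee_pos: [398.9, 41.8, 70.2]
tcp_rot: [72.5, 90.0, -92.1]
ft_force: [-0.4, -0.5, -3.4]
width: 24.6
```

Run:
```python
from h import *
Rz=Ro.from_euler('z',3.2,degrees=True).as_matrix()[:2,:2]
for o in((26,26),(0,0),(16,16)): print(o,np.array([394.6,325.6])+Rz@o)
go([*(np.array([394.6,325.6])+Rz@[14,14]),70],-86.8)
print(r.sense()["q"])
cv2.imwrite("pics/s4.png",cv2.resize(r.capture("scene")[170:290,200:340,::-1],None,fx=5,fy=5,interpolation=2))
```

```text
(26, 26) [419.10810074 353.010819  ]
(0, 0) [394.6 325.6]
(16, 16) [409.68190815 342.46819631]
pos [398.87  41.79  70.15] width 24.6 F [-0.41 -0.49 -3.39] t 11.3
jaw yaw -74.61 tilt x [-0.e+00 -2.e-04 -1.e+00]
delta tool m [ 1.000e-04 -2.855e-01 -8.790e-02]
rotvec 0 [ 2.128e-01  0.000e+00 -2.000e-04]
rotvec 180 [-2.9288e+00  3.0000e-04  1.0000e-04]
[ 23.91827808   6.08050967 -35.71858106 121.66003183   4.42598528
  53.48132076 -88.8928223 ]
```

View pics/s4.png

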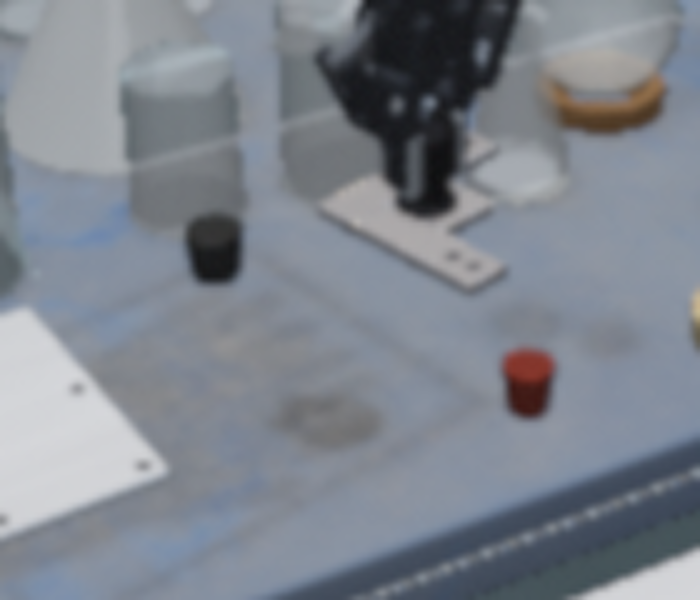

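The square hangs level from the gripper (corner at about (265,212)), about 50 mm up.

jog_arm --deltas '[[[-0.01,-0.01,-0.003,0,0,0,0],[0,-0.025,-0.008,0,0,0,0],[0,-0.03,-0.009,0,0,0,0],[0,-0.03,-0.009,0,0,0,0],[0,-0.03,-0.009,0,0,0,0],[0,-0.03,-0.009,0,0,0,0],[0,-0.03,-0.009,0,0,0,0],[0,-0.03,-0.009,0,0,0,0]]]'

```text
time: 12.15
ee_pos: [404.0, 268.5, 80.5]
tcp_rot: [-40.5, 90.0, 154.9]
ft_force: [0.8, 0.4, -4.0]
width: 24.8
```

Run:
```python
from h import *
go([407.8,340.4,70],-86.8)
print(r.sense()["q"])
```

```text
pos [404.03 268.47  80.51] width 24.8 F [ 0.78  0.4  -3.97] t 12.15
jaw yaw -74.6 tilt x [-6.e-04  3.e-04 -1.e+00]
delta tool m [ 0.0105 -0.0683 -0.0227]
rotvec 0 [0.213  0.0005 0.0004]
rotvec 180 [-2.9286e+00 -6.0000e-04  8.0000e-04]
[   0.51449555   17.88606705  -43.59540437  109.41371746   14.37714923
   58.26757271 -123.94393736]
```

jog_arm --deltas '[[[0,-0.025,-0.008,0,0,0,0],[0,-0.025,-0.008,0,0,0,0],[0,-0.018,-0.006,0.04,0,0,0],[0,0,0,0.06,0,0,0],[0,0,0,0.06,0,0,0],[0,0,0,0.053,0,0,0],[0,0,0,0,0,0,0],[0,0,0,0,0,0,0]]]'

```text
time: 12.95
ee_pos: [407.3, 338.3, 80.4]
tcp_rot: [-9.0, 90.0, 174.4]
ft_force: [-0.2, 0.8, -4.3]
width: 24.3
```

Run:
```python
from h import *
go([407.8,340.4,70],-86.8)
print(r.sense()["q"])
for n in("scene","top"):
    a=r.capture(n)[:,:,::-1]; cv2.imwrite(f"pics/{n}5r.png",a)
    a=a[180:300,110:250] if n=="scene" else a[170:290,110:250]
    cv2.imwrite(f"pics/{n}5.png",cv2.resize(a,None,fx=5,fy=5,interpolation=2))
```

```text
pos [407.33 338.32  80.36] width 24.3 F [-0.15  0.75 -4.29] t 12.95
jaw yaw -86.69 tilt x [-5.e-04  0.e+00 -1.e+00]
delta tool m [ 0.0104 -0.0021 -0.0006]
rotvec 0 [0.002  0.0005 0.0001]
rotvec 180 [-3.1396e+00 -1.0000e-04  8.0000e-04]
[  -9.65413984   22.90075017  -40.80303797  103.0568179    16.98907805
   60.33952317 -143.43584409]
```

View pics/scene5.png

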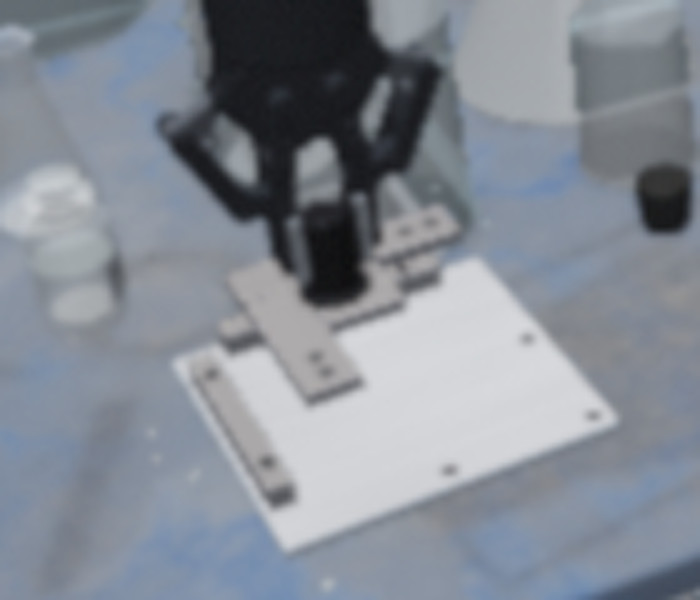

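View pics/top5.png

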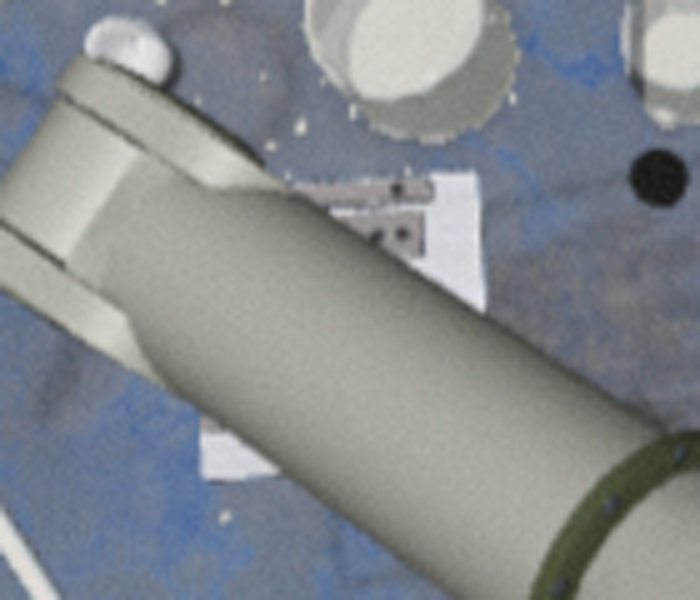

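The scene view shows the square level over the plate with both outer edges inside the fences (square corner at about (157,235), bottle at (124,232) undisturbed). The top view is mostly blocked by the arm.

jog_arm --deltas '[[[0.01,0,0,0,0,0,0],[0.015,0,0,0,0,0,0],[0.012,0,0,0,0,0,0],[0.008,0,0,0,0,0,0],[0,0,0,0,0,0,0],[0,0,0,0,0,0,0]]]'

```text
time: 13.65
ee_pos: [407.6, 338.0, 35.2]
tcp_rot: [-6.7, 90.0, 176.5]
ft_force: [0.8, 0.2, -3.1]
width: 24.6
```

jog_arm --deltas '[[[0.002,0,0,0,0,0,0],[0,0,0,0,0,0,0],[0,0,0,0,0,0,0]]]'

```text
time: 13.95
ee_pos: [408.0, 338.0, 33.7]
tcp_rot: [-152.7, 90.0, 30.5]
ft_force: [0.0, -0.2, -2.7]
width: 24.6
```

jog_arm --deltas '[[[0.002,0,0,0,0,0,0],[0,0,0,0,0,0,0],[0,0,0,0,0,0,0]]]'

```text
time: 14.25
ee_pos: [407.7, 337.8, 31.3]
tcp_rot: [-2.7, 90.0, -179.5]
ft_force: [0.9, 0.1, -4.2]
width: 24.5
```

Run:
```python
from h import *
go([419.1,353,30.5],-86.8)
for n in("scene",):
    a=r.capture(n)[:,:,::-1]
    a=a[190:290,120:250]
    cv2.imwrite(f"pics/{n}6.png",cv2.resize(a,None,fx=6,fy=6,interpolation=2))
```

```text
pos [407.73 337.84  31.33] width 24.5 F [ 0.94  0.08 -4.24] t 14.25
jaw yaw -86.8 tilt x [-0. -0. -1.]
delta tool m [ 0.0008 -0.0145 -0.0122]
rotvec 0 [-0.  0.  0.]
rotvec 180 [ 3.1416  0.     -0.    ]
```

View pics/scene6.png

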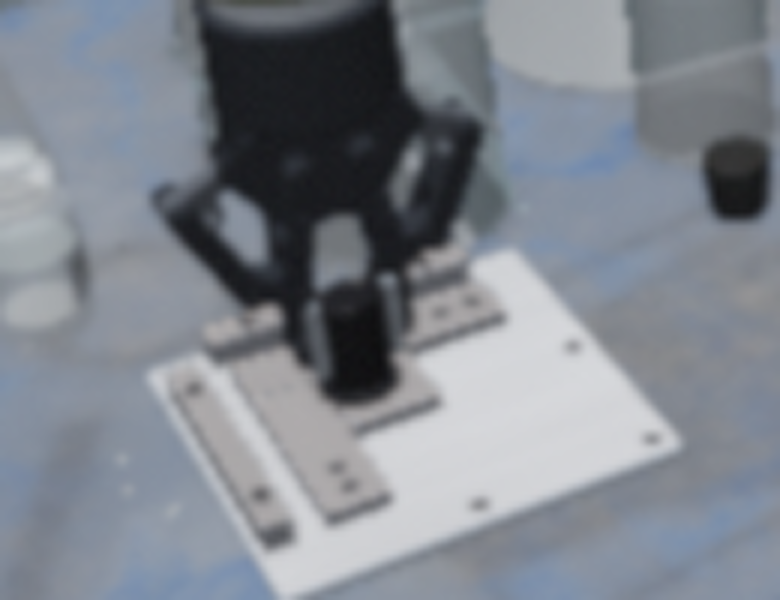

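The square sits just above the plate, nearly parallel to the fences, with gaps of about 12 mm (+y fence at about (160,265), +x fence at about (165,243)).

jog_arm --deltas '[[[0.001,0,0,0,0,0,0],[0,0,0,0,0,0,0],[0,0,0,0,0,0,0]]]'

```text
time: 14.6
ee_pos: [408.0, 338.2, 30.8]
tcp_rot: [-145.7, 89.9, 37.5]
ft_force: [-0.2, -1.0, 2.6]
width: 24.4
```

jog_arm --deltas '[[[0.001,0,0,0,0,0,0],[0,0,0,0,0,0,0],[0,0,0,0,0,0,0]]]'

```text
time: 14.9
ee_pos: [408.4, 338.6, 30.7]
tcp_rot: [-155.9, 89.9, 27.3]
ft_force: [-1.7, -2.4, 11.3]
width: 24.5
```

jog_arm --deltas '[[[-0.0005,-0.003,-0.003,0,0,0,0],[0,-0.004,-0.003,0,0,0,0],[0,-0.003,-0.002,0,0,0,0],[0,0,0,0,0,0,0],[0,0,0,0,0,0,0]]]'

```text
time: 15.4
ee_pos: [416.2, 349.3, 30.8]
tcp_rot: [-142.2, 89.8, 41.0]
ft_force: [0.8, 0.8, 4.8]
width: 24.5
```

jog_arm --deltas '[[[0,-0.002,-0.002,0,0,0,0],[0,0,0,0,0,0,0],[0,0,0,0,0,0,0]]]'

```text
time: 15.7
ee_pos: [417.4, 350.3, 30.7]
tcp_rot: [148.5, 90.0, -28.3]
ft_force: [-1.8, -3.8, 11.1]
width: 24.3
```

jog_arm --deltas '[[[0,-0.001,-0.001,0,0,0,0],[0,0,0,0,0,0,0],[0,0,0,0,0,0,0]]]'

```text
time: 16.0
ee_pos: [417.6, 350.3, 30.7]
tcp_rot: [76.4, 89.9, -100.4]
ft_force: [-7.2, -9.1, 17.1]
width: 24.3
```

jog_arm --deltas '[[[-0.0005,-0.0005,-0.001,0,0,0,0],[0,0,0,0,0,0,0],[0,0,0,0,0,0,0]]]'

```text
time: 16.3
ee_pos: [417.6, 350.3, 30.7]
tcp_rot: [57.1, 89.7, -119.7]
ft_force: [-9.4, -9.7, 17.1]
width: 24.3
```

Run:
```python
from h import *
go([419.1,353,30.5],-86.8);print(r.sense()["moment"])
a=r.capture("scene")[:,:,::-1]
cv2.imwrite("pics/scene7.png",cv2.resize(a[190:290,120:250],None,fx=6,fy=6,interpolation=2))
b=r.capture("top")[:,:,::-1]
cv2.imwrite("pics/top7.png",cv2.resize(b[190:280,130:250],None,fx=6,fy=6,interpolation=2))
```

```text
pos [417.62 350.32  30.69] width 24.3 F [-9.43 -9.69 17.11] t 16.3
jaw yaw -86.81 tilt x [-0.0022 -0.0039 -1.    ]
delta tool m [ 0.0002 -0.0026 -0.0016]
rotvec 0 [-0.0003  0.0025 -0.0038]
rotvec 180 [ 3.1413 -0.0059 -0.0038]
[-1.91253505  1.86321655 -0.06860695]
```

View pics/scene7.png

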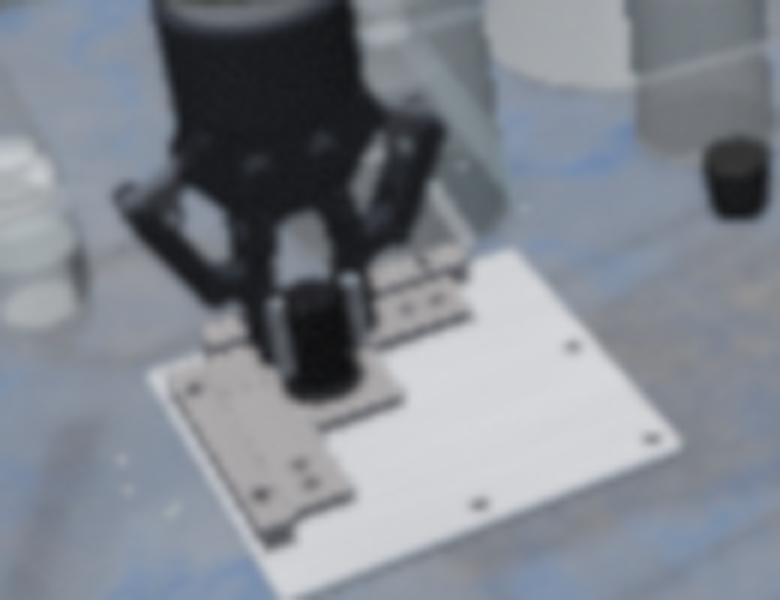

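View pics/top7.png

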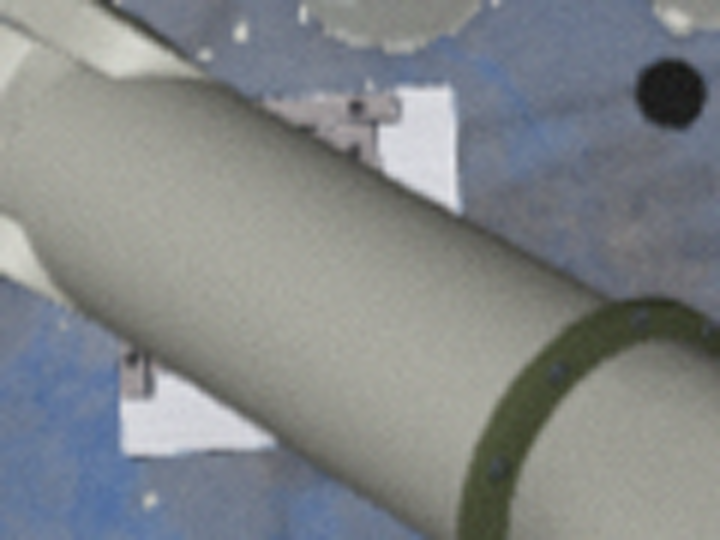

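Both views show no gap between the square and either fence (scene joint lines at about (150,255) and (190,238)); bottle and stopper are in place. A bit more lateral push and less downward force.

jog_arm --deltas '[[[-0.0006,-0.0006,-0.0006,0,0,0,0],[0,0,0,0,0,0,0],[0,0,0,0,0,0,0],[0,0,0,0,0,0,0]]]'

```text
time: 16.8
ee_pos: [417.6, 350.4, 30.8]
tcp_rot: [53.0, 89.7, -123.8]
ft_force: [-10.5, -11.6, 15.3]
width: 24.7
```

jog_arm --deltas '[[[-0.0004,-0.0004,-0.0004,0,0,0,0],[0,0,0,0,0,0,0],[0,0,0,0,0,0,0],[0,0,0,0,0,0,0],[0,0,0,0,0,0,0],[0,0,0,0,0,0,0]]]'

```text
time: 17.4
ee_pos: [417.6, 350.3, 30.8]
tcp_rot: [51.6, 89.6, -125.3]
ft_force: [-10.3, -12.2, 14.4]
width: 24.1
```

Run:
```python
from h import *
go([419.1,353,30.5],-86.8);print(r.sense()["moment"])
```

```text
pos [417.64 350.34  30.8 ] width 24.1 F [-10.32 -12.21  14.4 ] t 17.4
jaw yaw -86.81 tilt x [-0.0042 -0.0059 -1.    ]
delta tool m [ 0.0003 -0.0026 -0.0016]
rotvec 0 [-0.0002  0.0045 -0.0057]
rotvec 180 [ 3.1413 -0.0089 -0.0071]
[-2.18118081  2.16991224 -0.056817  ]
```

jog_arm --deltas '[[[0,0,0,0.012,0,0,0],[0,0,0,0,0,0,0],[0,0,0,0,0,0,0]]]'

```text
time: 17.7
ee_pos: [417.6, 350.4, 30.8]
tcp_rot: [53.6, 89.6, -123.8]
ft_force: [-10.5, -12.5, 14.5]
width: 24.5
```

Run:
```python
from h import *
go([419.1,353,30.5],-86.8);print(r.sense()["moment"])
```

```text
pos [417.63 350.37  30.8 ] width 24.5 F [-10.48 -12.48  14.52] t 17.7
jaw yaw -87.46 tilt x [-0.004 -0.006 -1.   ]
delta tool m [ 0.0003 -0.0026 -0.0016]
rotvec 0 [-0.0115  0.0043 -0.0058]
rotvec 180 [ 3.1301 -0.0091 -0.0068]
[-2.21314758  2.07161316  0.27898058]
```

jog_arm --deltas '[[[0,0,0,-0.012,0,0,0],[0,0,0,-0.012,0,0,0],[0,0,0,0,0,0,0],[0,0,0,0,0,0,0]]]'

```text
time: 18.1
ee_pos: [417.7, 350.3, 30.8]
tcp_rot: [48.8, 89.6, -127.3]
ft_force: [-11.4, -11.8, 14.9]
width: 24.3
```

Run:
```python
from h import *
go([419.1,353,30.5],-86.8);print(r.sense()["moment"])
```

```text
pos [417.66 350.34  30.8 ] width 24.3 F [-11.38 -11.75  14.87] t 18.1
jaw yaw -86.17 tilt x [-0.0044 -0.0057 -1.    ]
delta tool m [ 0.0003 -0.0026 -0.0016]
rotvec 0 [ 0.0109  0.0047 -0.0055]
rotvec 180 [-3.1306  0.0086  0.0074]
[-2.20972314  2.12497655 -0.48472356]
```

jog_arm --deltas '[[[0,0,0,0.013,0,0,0],[0,0,0,0,0,0,0],[0,0,0,0,0,0,0],[0,0,0,0,0,0,0],[0,0,0,0,0,0,0],[0,0,0,0,0,0,0]]]'

```text
time: 18.7
ee_pos: [417.6, 350.4, 30.8]
tcp_rot: [51.2, 89.6, -125.7]
ft_force: [-11.8, -12.0, 14.4]
width: 24.5
```

Run:
```python
from h import *
go([419.1,353,30.5],-86.8);print(r.sense()["moment"])
a=r.capture("scene")[:,:,::-1]
cv2.imwrite("pics/scene8.png",cv2.resize(a[190:290,60:260],None,fx=4,fy=4,interpolation=2))
```

```text
pos [417.63 350.38  30.81] width 24.5 F [-11.84 -11.96  14.45] t 18.7
jaw yaw -86.87 tilt x [-0.0042 -0.0059 -1.    ]
delta tool m [ 0.0003 -0.0025 -0.0016]
rotvec 0 [-0.0012  0.0045 -0.0056]
rotvec 180 [ 3.1404 -0.0088 -0.0071]
[-2.26471219  2.08048514 -0.12108773]
```

View pics/scene8.png

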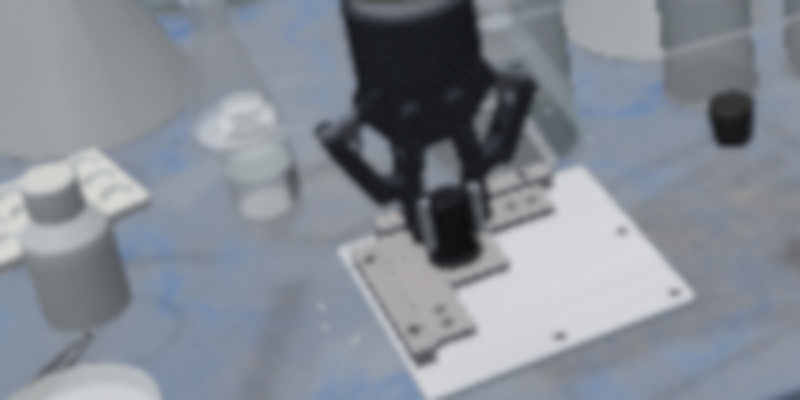

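The square is tight against both fences (seams at about (155,262) and (185,238)). The bottle (125,232) and stopper (243,219) stand where they were, so I'm handing in.

Run:
```python
from station import r
print(r.job_done()); s=r.sense(); print(s["time"],s["ee_pos"],s["ft_force"],s["width"])
```

```text
the job is handed in; nothing more can be done
None
the job is handed in; nothing more can be done
```

I pressed the large, medium and small keys in that order. Then I took the square by its knob, laid it on the stage, slid it into the corner and handed in at 18.7 s, still gripping and pressing it. The hand-in reports no verdict.

- **Keys:** each key was pressed to its end stop, with the force rising sharply at a TCP height of about 45.7 mm, and then released. That is about 3.5 mm higher than I worked out from the sizes given. The large key briefly took 48 N through the fingertips. I read the 40 N limit as applying to the arm and gripper body, so I don't expect it to count. I took no pictures of the keys after pressing.
- **Seating at hand-in:** the tool felt about 12 N back from each fence direction and 14 N from below, with an opening of 24.5 mm. Up to about 3 N of each side force could be friction. The last pictures show no gap at either fence, and the tool did not move when I pushed harder.
- **Parallel check:** I turned the tool about 0.6° each way. The moment rose both ways (+0.28 and −0.48 N m) with almost no TCP movement, which fits both edges lying flush. I could not measure the square's angle directly.
- **Disagreement:** the seated position is about 1.5 mm in x and 2.6 mm in y from where the cameras put it. I put this down to calibration and the knob position in the grip.
- **Bystanders:** in the final scene picture the bottle and stopper stand where they were at the start.

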